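# Cap the jar and hold the travel case open for packing

### The job

I am packing my travel case: first set the loose cap on the open frosted glass jar, lowering it gently until it sits fully down and level on the rim, and leave the jar standing where it is (no need to screw it, I will tighten it when I pick it up). Then lift the lid of the travel case and hold it open at about 60 degrees so that I can put the jar in; finish while you are still holding the lid there, because it falls shut when let go. Do not let the lid slam or swing back against the things on the hooks behind it, and leave the soap case, the lotion bottle and the pegboard alone.

Things in the scene. Friction and masses are not known exactly. Their poses are not given: they have to be found in the camera images.
- jar: open round frosted glass jar, 0.2 to 0.4 kg, standing loose on the shelf with hairpins in it: body 62 mm in diameter up to 52 mm, then a shoulder up to a straight neck 49 mm in diameter from 58 to 74 mm above the shelf (no thread to engage). Origin at the centre of its underside, z up
- cap: round metal cap of the jar with a ribbed rim, lying loose on the shelf with its open side down, about 50 g: 62 mm in diameter, 18 mm tall, its skirt 55 mm in inside diameter and 13 mm deep under a 5 mm top, so it goes over the jar's neck with 3 mm to spare all round; seated, its underside is 61 mm above the jar's underside. Origin at the centre of its underside, z up
- travel_case: grey hard plastic travel case, fixed to the shelf: 150 mm deep (x), 210 mm wide (y), 70 mm tall without its lid, 95 mm with it. Origin at the centre of its underside; its own -x is the front, where the lid opens; a small black end handle sticks out 20 mm on its +y end at 45 mm height
- case_lid (a joint): angle of the case's hinged lid in rad: 0 shut, growing as it opens, 1.047 is 60 degrees, end stop 1.36. The lid is a shell 150 x 210 x 25 mm of 0.15 to 0.3 kg, hinged along the rear edge of the case; the hinge is free and the lid falls shut from any angle. At about 1.28 rad it meets the hair claw that hangs behind it
- lid_hinge (a point): middle of the lid's hinge line, on the rear top edge of the case, 70.5 mm above the shelf; moves with the lid: its x axis points away from the lid's front edge (level and to the rear when shut), y runs along the hinge line, z out of the lid's top
- lid_tab (a point): centre of the black lift tab in the middle of the lid's front edge: 22 mm long (sticking out from the front wall), 30 mm wide along the hinge direction, 6 mm thick, underside 72.5 mm above the shelf when shut, nothing below it; 161 mm from the hinge line and 5 mm above the hinge's level when shut. Same axes as lid_hinge
- pegboard: small white pegboard panel in a pine frame, fixed, standing upright behind the case and parallel to its rear, 244 mm wide, 222 mm tall; two chrome hooks on its front carry a wooden comb and a black plastic hair claw, reaching 48 mm forward. Origin under the panel's centre, -x is its front
- soap_case: blue silicone travel soap case, loose, 112 x 74 x 35 mm, lying closed on the shelf; to be left alone. Origin at the centre of its underside, long side along x
- lotion: white lotion bottle, loose, 46 mm in diameter, 125 mm tall, standing; to be left alone. Origin at the centre of its underside
Mind the look-alikes: they are no part of the job. Of the things like the cap, leave any that is yellow; of the rest the larger one is meant. There is more than one size of the jar; the job needs the smaller.

How it is judged:
On the way, in this order (a step that is already met when the one before it is completed fails the run):
1. the cap sits fully down and level on the jar, let go, with the jar upright and the case still shut (z of cap in the frame of jar between 0.058 and 0.064 m and horizontal distance between cap and jar below 0.006 m and angle between each of cap, jar's own z axis and vertical below 0.06 rad and contact force between the fingers and cap below 0.05 N and value of joint case_lid below 0.1 rad), for 0.3 s.
2. the robot holds the case's lid open at 60 degrees, give or take 8 (value of joint case_lid between 0.907 and 1.187 rad and velocity of joint case_lid between -0.1 and 0.1 rad/s and contact force between any of the fingers, the arm and case_lid above 0.05 N), for 0.4 s.
At the end, for the whole second after the job is handed in: Robot still holds the case lid, at rest, 60 degrees open within 8. Cap sits on the jar untouched: underside 61 mm above the jar's underside within 3 mm, centred within 6 mm, level within 0.06 rad. Jar untouched, upright on the shelf, within 50 mm of its start (all of step 2 and z of cap in the frame of jar between 0.058 and 0.064 m and horizontal distance between cap and jar below 0.006 m and angle between each of cap, jar's own z axis and vertical below 0.06 rad and height (world z) of jar below 0.004 m and distance of jar from where it was at the start of the episode below 0.05 m and contact force between the fingers and cap below 0.05 N and contact force between the arm and jar below 0.05 N); the arm keeps its last pose, push and grip.
It fails at once if a bystander is disturbed: soap case or lotion bottle moved more than 20 mm, bottle tipped, or the pegboard and what hangs on it pushed with more than 3 N (distance of any of soap_case, lotion from where it was at the start of the episode above 0.02 m or angle between lotion's own z axis and vertical above 0.35 rad or contact force between any of the arm, the fingers and pegboard above 3 N).
It fails at once if the jar is knocked over (tilted by more than 20 degrees) (angle between jar's own z axis and vertical above 0.35 rad).
It fails at once if the cap is dropped (falls freely faster than 0.45 m/s) (contact force between cap and anything else below 0.01 N and linear speed of cap above 0.45 m/s).
It fails at once if the lid is swung back against the things on the hooks (beyond 1.27 rad) (value of joint case_lid above 1.27 rad).
It fails at once if the lid, well open, is let fall (closes faster than 3 rad/s beyond 0.25 rad) (value of joint case_lid above 0.25 rad and velocity of joint case_lid below -3 rad/s).
It also fails if it takes over 69 s, if anything falls off the work surface, if the arm or the gripper's body presses on something with over 40 N, if the wrist force passes 120 N, or if a joint passes its speed limit or range.

### The arm

A 7-joint arm with a two-finger parallel gripper is mounted at the origin on the work surface. World frame = base frame: x ahead of the robot, y to its left, z up, the work surface at z = 0. Lengths are in m, angles in rad, forces in N, time in s.
With the tool pointing down it reaches from about 0.4 to 0.85 m from the base axis. Payload 4.5 kg.
Tool frame: the origin (TCP) lies at the very end of the fingers, on their centre line; the grasp point (between the pads) lies 19 mm behind it; z points along the fingers, y is the line along which they close (so a half turn about z gives the same grasp; the last joint's range is limited). The gripper opens to 88 mm and grips with 3 to 60 N. Pads are 18 mm wide; open, the fingers measure 123 mm over their backs; the gripper's body (75 mm by 187 mm) begins 45 mm behind the grasp point.
Start: joints at [-1.208, 0.689, -0.195, 1.565, 0.157, 0.902, -0.215], TCP at [0.202, 0.592, 0.239] pointing down, gripper open.
Joint ranges: [-3.01, 3.01], [-0.46, 2.08], [-1.47, 1.51], [0.13, 2.56], [-1, 4.14], [0.04, 2.09], [-2.66, 2.66]. Speed limits (rad/s): [2.57, 2.57, 3.14, 3.14, 3.14, 3.14, 3.14].

### API

Orientations are given as a unit quaternion [x, y, z, w].
In Python, from plant import r gives the robot as it stands. The module is installed in compiled form; this text tells all that it offers.
- The arm moves only by the tool step_arm, never from a script. Its argument "increments" is a list of rows, each a list of 2 entries, a list of its own where there are three numbers: the shift along the world's x, y, z in cm, then the turn, a rotation vector about the world's x, y, z in degrees. A call has exactly 10 rows; each row shifts and turns the commanded pose from where the row before left it; what a row does not reach is not made up. A row lasts 1/10 s, in which the tool goes at most 50 mm and 8.59 degrees, less where a joint would pass 70% of its speed; a pose out of reach is approached as far as the arm can. A call is refused whole if a number of a shift passes 5 or a number of a turn 8.59, either way. A call with a gripper value outside its range is refused whole. "fingers" is the opening, from 0 (shut) to 1 (fully open), set as the call begins (left out, the last holds). The fingers move at their own pace and stop on an object; "grip_force" is the grip in N (left out, the last holds). Time passes only in rows, so rows that do not move let the fingers close, or fill a call up. It gives the time, the measured TCP pose, the force, the opening and the grip force at its end, in the units of the state.
- r.get_state(): the state, without advancing time (a new reading comes with each control period).
- r.snapshot(name): name is "scene" or "top" or "wrist"; returns (picture, depth): 400x640x3 uint8, red, green, blue; 400x640 float32, m along the optical axis (not along the pixel's ray), 0 where there is no reading.
- r.calibration(name): a dict with "fov_y" (degrees; the focal length in pixels is half the picture's height over the tangent of half this angle, whatever the lens; pixels are square), "cx", "cy" (the principal point, pixels), "R" (3x3) and "t" (3): a world point X has camera coordinates R X + t. Camera axes: x right, y down, z forward; pixel columns grow to the right and rows downward; lengths in m; the calibration is good to about 2 mm. A picture is of the moment at which its call begins: read the wrist's pose just before it. calibration takes no time and is no camera call; for the wrist camera it gives the pose at the moment of the call.
- r.finish_job(): hands the job in; it is judged then, once.
The state is a dict: "clock": time; "q": joint angles; "qd": joint speeds; "joint_torque": joint torques, N m; "tool_pos": TCP position; "eef_rot": TCP orientation; "contact_force": force on the tool from outside, world axes, zero at the start; "moment": the same for the moment, N m; "opening": opening from 0.0 (shut) to 1.0 (fully open); "finger_force": force on a finger pad.
Only numpy, scipy, OpenCV 4.12 (cv2) and the standard library are available. Lean on these libraries where they do the work, as an engineer would, in place of code of your own. Each camera call takes 0.05 s, during which the arm holds its last target. There are 200 camera calls.

## Working session

There is one attempt and no reset: what is moved stays moved. The work goes in short steps, Python scripts to look and compute and a tool call to move; the robot and the scene stay as the last step left them, time stands still between calls to the robot, and variables do not carry over. Pictures are saved under pics/ and viewed, at most 10 in all, crops included, and the job is handed in when it is done.

Besides the shell and the picture viewer there is one more tool, called after "Call:" by a JSON object that holds its "fn" and its "kwargs". step_arm: Moves the arm, as the interface text tells. Its arguments: {"type":"object","properties":{"increments":{"type":"array","items":{"type":"array"}},"fingers":{"type":"number"},"grip_force":{"type":"number"}},"required":["increments"]}

```bash
mkdir -p pics; cat > h.py <<'E'
import numpy as np, cv2
from plant import r
def snap(n):
    c=r.calibration(n); im,d=r.snapshot(n); return im,d,c
def save(im,n): cv2.imwrite('pics/'+n,cv2.cvtColor(im,cv2.COLOR_RGB2BGR))
def ray(c,u,v):
    f=200/np.tan(np.radians(c['fov_y'])/2); R=np.array(c['R']);t=np.array(c['t'])
    o=-R.T@t; d=R.T@np.array([(u-c['cx'])/f,(v-c['cy'])/f,1.]); return o,d
def onz(c,u,v,z):
    o,d=ray(c,u,v); return o+d*(z-o[2])/d[2]
def cloud(c,D):
    f=200/np.tan(np.radians(c['fov_y'])/2); v,u=np.mgrid[:400,:640]
    P=np.stack([(u-c['cx'])/f*D,(v-c['cy'])/f*D,D],-1)
    return (P-np.array(c['t']))@np.array(c['R'])
E
python3 - <<'E'
from h import *
for n in('scene','top'):
    im,d,c=snap(n); save(im,n+'0.png'); np.savez('/tmp/'+n,im=im,d=d); print(n,c, (d>0).mean())
s=r.get_state(); print({k:np.round(v,3) for k,v in s.items()})
E
```

```text
scene {'fov_y': 44.573542060889366, 'cx': 325.94213648728146, 'cy': 208.0521212968148, 'R': array([[-0.80184598,  0.59742243, -0.01137842],
       [ 0.50675566,  0.66981872, -0.54271685],
       [-0.31660974, -0.4409414 , -0.83983864]]), 't': array([ 0.46928525, -0.23152453,  1.38740677])} 0.9959140625
top {'fov_y': 57.87798519217859, 'cx': 320.9383863951052, 'cy': 193.47322417776638, 'R': array([[ 0.01178595, -0.99973641, -0.01970295],
       [-0.99282489, -0.00935504, -0.11921081],
       [ 0.11899507,  0.02096659, -0.99267345]]), 't': array([-0.02770209,  0.60808675,  0.97838763])} 0.99585546875
{'clock': np.float64(0.1), 'q': array([-1.208,  0.69 , -0.195,  1.566,  0.157,  0.902, -0.215]), 'qd': array([ 0.001, -0.002, -0.002, -0.002,  0.001, -0.001, -0.001]), 'joint_torque': array([-3.0000e-03, -5.2851e+01, -1.2710e+00, -1.5384e+01, -5.3000e-02,
        2.0000e-03,  0.0000e+00]), 'tool_pos': array([0.202, 0.591, 0.238]), 'eef_rot': array([ 0.164,  0.987, -0.001, -0.   ]), 'contact_force': array([ 0.612, -0.634, -0.198]), 'moment': array([ 0.015, -0.016, -0.   ]), 'finger_force': np.float64(0.0), 'opening': np.float64(0.997)}
```

View pics/scene0.png

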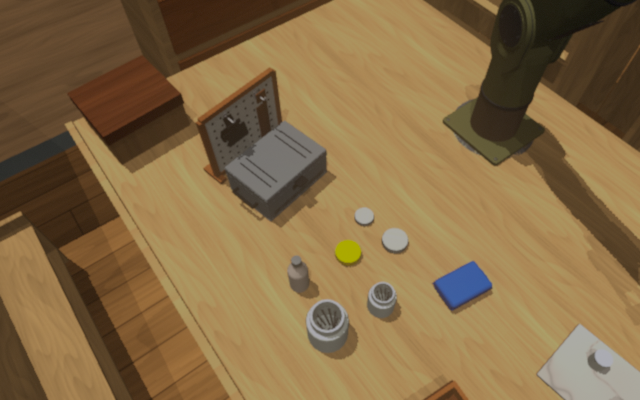

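View pics/top0.png

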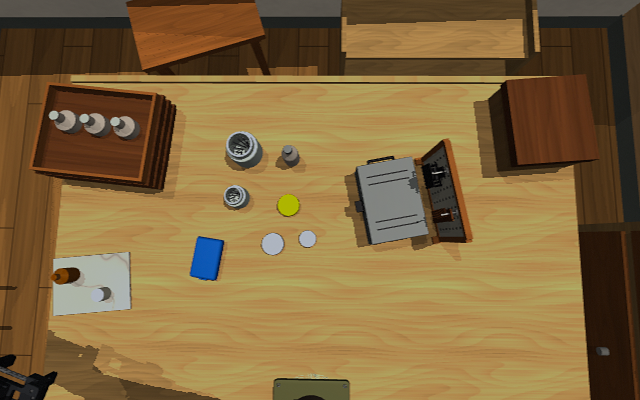

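Candidates in the top view are:
- **Caps:** large white (272,244), small white (307,239) and yellow (288,205).
- **Jars:** small (236,197) and large (243,149).

I choose the larger white cap (272,244) and the smaller jar (236,197). The case is at (392,200) with its tab at (359,207), so its front faces world +y. The lotion bottle is at (290,155) and the soap case at (207,258).

```bash
cat > m.py <<'E'
from h import *
z=np.load('/tmp/top.npz'); im,D=z['im'],z['d']; c=r.calibration('top')
P=cloud(c,D)
hsv=cv2.cvtColor(im,cv2.COLOR_RGB2HSV)
def blob(u,v,zlo,zhi,w=40,name=''):
    Q=P[v-w:v+w,u-w:u+w]; m=((Q[...,2]>zlo)&(Q[...,2]<zhi)).astype(np.uint8)
    n,l,st,ce=cv2.connectedComponentsWithStats(m)
    k=l[w,w] or 1+np.argmin(np.hypot(*(ce[1:]-w).T))
    mm=l==k; q=Q[mm]; pts=q[:,:2].astype(np.float32)
    (cx,cy),rad=cv2.minEnclosingCircle(pts); rect=cv2.minAreaRect(pts)
    print(name,'circ',np.round([cx,cy,rad],4),'rect',np.round(np.r_[rect[0],rect[1],rect[2]],4),'z',np.round(np.percentile(q[:,2],[5,50,98]),4),mm.sum())
blob(272,244,.008,.05,25,'cap'); blob(307,239,.008,.05,15,'cap2'); blob(288,205,.008,.05,25,'yel')
blob(236,197,.066,.09,25,'jar'); blob(236,197,.03,.09,25,'jarbody'); blob(243,149,.03,.2,30,'bigjar'); blob(290,155,.03,.2,22,'lotion')
blob(207,258,.02,.06,40,'soap'); blob(392,195,.085,.105,60,'caselid'); blob(359,207,.065,.085,12,'tab')
blob(445,190,.15,.3,60,'peg')
E
python3 m.py
```

```text
cap circ [0.4674 0.116  0.0316] rect [0.4674 0.1156 0.0587 0.0618 0.8042] z [0.0142 0.0178 0.0219] 392
cap2 circ [0.4826 0.0174 0.0241] rect [4.8330e-01 1.7800e-02 4.4000e-02 4.5700e-02 4.5722e+01] z [0.0101 0.0138 0.0175] 224
yel circ [0.578  0.074  0.0313] rect [0.5785 0.0742 0.0611 0.0602 1.2155] z [0.0143 0.0178 0.0216] 370
jar circ [0.5983 0.2185 0.0244] rect [0.5988 0.2182 0.0466 0.0466 2.5491] z [0.068  0.0732 0.0775] 93
jarbody circ [0.5974 0.2188 0.0312] rect [5.96800e-01 2.17100e-01 5.88000e-02 6.08000e-02 5.90596e+01] z [0.0357 0.058  0.0761] 297
bigjar circ [0.7304 0.1981 0.0442] rect [ 0.7297  0.1967  0.0847  0.0865 76.5037] z [0.0361 0.0822 0.1084] 781
lotion circ [0.7137 0.0673 0.0226] rect [ 0.7118  0.0665  0.041   0.0445 32.2736] z [0.0394 0.0858 0.1274] 272
soap circ [0.4259 0.2984 0.0633] rect [4.23800e-01 2.98300e-01 7.40000e-02 1.15700e-01 8.17571e+01] z [0.0286 0.0344 0.0381] 1100
caselid circ [ 0.5863 -0.2077  0.1276] rect [ 0.5876 -0.208   0.2103  0.1507 10.9246] z [0.0926 0.0954 0.0989] 4550
tab circ [ 0.5768 -0.1292  0.0236] rect [ 0.5757 -0.123   0.0461  0.0221 10.2922] z [0.0741 0.0786 0.0825] 103
peg circ [ 0.5988 -0.3327  0.122 ] rect [ 0.5959 -0.3181  0.2437  0.0521 11.1364] z [0.1555 0.1954 0.224 ] 2027
```

Call:
{"fn": "step_arm", "kwargs": {"increments": [[[1.3,-2.4,0],[0,0,-3]],[[1.3,-2.4,0],[0,0,-3]],[[1.3,-2.4,0],[0,0,-3]],[[1.3,-2.4,0],[0,0,-3]],[[1.3,-2.4,0],[0,0,-3]],[[1.3,-2.4,0],[0,0,-3]],[[1.3,-2.4,0],[0,0,-3]],[[1.3,-2.4,0],[0,0,-3]],[[1.3,-2.4,0],[0,0,-3]],[[1.3,-2.4,0],[0,0,-3]]], "fingers": 1}}

```text
clock: 1.1
tool_pos: [0.3321, 0.3503, 0.2386]
eef_rot: [0.414, 0.91, -0.0, -0.0]
contact_force: [0.2, 0.5, -0.1]
opening: 1.0
finger_force: 0.0
```

Call:
{"fn": "step_arm", "kwargs": {"increments": [[[1.3,-2.4,0],[0,0,-3]],[[1.3,-2.4,0],[0,0,-3]],[[1.3,-2.4,0],[0,0,-3]],[[1.3,-2.4,0],[0,0,-3]],[[1.3,-2.4,0],[0,0,-3]],[[1.3,-2.4,0],[0,0,-3]],[[1.3,-2.4,0],[0,0,-3]],[[1.3,-2.4,0],[0,0,-3]],[[1.3,-2.4,0],[0,0,-3]],[[0,0,0],[0,0,-3]]]}}

```text
clock: 2.1
tool_pos: [0.4503, 0.1315, 0.2386]
eef_rot: [0.638, 0.77, -0.001, 0.001]
contact_force: [-0.2, 0.3, -0.1]
opening: 1.001
finger_force: 0.0
```

```bash
python3 - <<'E'
from h import *
s=r.get_state(); im,d,c=snap('wrist'); save(im,'w1.png'); np.savez('/tmp/w1',im=im,d=d)
print(s['q'].round(3),s['tool_pos'].round(4),s['eef_rot'].round(3)); 
P=cloud(c,d)
m=((P[...,2]>.012)&(P[...,2]<.03)).astype(np.uint8)
n,l,st,ce=cv2.connectedComponentsWithStats(m)
for k in range(1,n):
    if st[k,4]>300:
        q=P[l==k]; print(ce[k].round(),st[k,4],np.round(cv2.minEnclosingCircle(q[:,:2].astype(np.float32))[0],4),np.round(cv2.minEnclosingCircle(q[:,:2].astype(np.float32))[1],4),q[:,2].mean().round(4))
E
```

```text
[-0.417  0.49   0.05   2.028 -0.036  0.624 -0.157] [0.4503 0.1315 0.2386] [ 0.638  0.77  -0.001  0.001]
[314.  42.] 413 [0.4216 0.2654] 0.0565 0.0229
[447. 117.] 315 [0.5884 0.2166] 0.0291 0.0211
[550. 153.] 824 [0.7252 0.1965] 0.0441 0.0211
[  7. 208.] 1681 [0.0874 0.0228] 0.0794 0.0131
[332. 187.] 2217 [0.468 0.115] 0.0316 0.018
[412. 234.] 1650 [0.5777 0.0727] 0.0316 0.0177
[512. 255.] 383 [0.7114 0.0683] 0.0225 0.0211
[328. 265.] 1016 [0.4837 0.0169] 0.0243 0.014
[371. 377.] 1579 [ 0.5737 -0.1375] 0.1048 0.0213
```

View pics/w1.png

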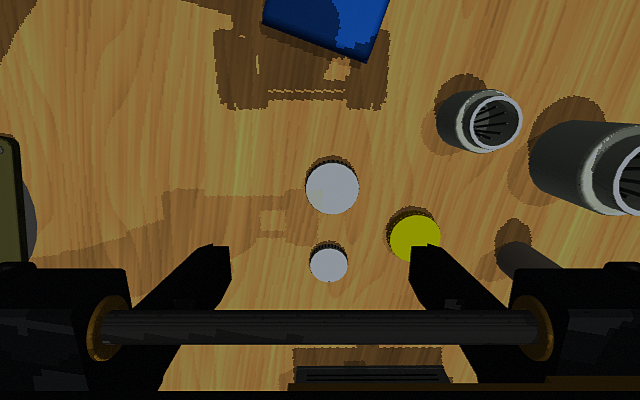

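The wrist view confirms the choice: the larger white cap is at (332,187), next to the small white one at (328,265) and the yellow one at (415,237). Next I descend over it.

Call:
{"fn": "step_arm", "kwargs": {"increments": [[[0.9,-0.8,-2],[0,0,0]],[[0.9,-0.8,-3],[0,0,0]],[[0,0,-3],[0,0,0]],[[0,0,-3],[0,0,0]],[[0,0,-3],[0,0,0]],[[0,0,-2],[0,0,0]],[[0,0,-2],[0,0,0]],[[0,0,-1],[0,0,0]],[[0,0,0],[0,0,0]],[[0,0,0],[0,0,0]]]}}

```text
clock: 3.15
tool_pos: [0.4669, 0.1198, 0.0491]
eef_rot: [0.635, 0.773, 0.0, 0.0]
contact_force: [-0.3, -0.0, 0.4]
opening: 0.998
finger_force: 0.0
```

Call:
{"fn": "step_arm", "kwargs": {"increments": [[[0.1,-0.45,-0.8],[0,0,0]],[[0,0,-0.8],[0,0,0]],[[0,0,-0.8],[0,0,0]],[[0,0,-0.8],[0,0,0]],[[0,0,-0.6],[0,0,0]],[[0,0,-0.5],[0,0,0]],[[0,0,0],[0,0,0]],[[0,0,0],[0,0,0]],[[0,0,0],[0,0,0]],[[0,0,0],[0,0,0]]]}}

```text
clock: 4.15
tool_pos: [0.468, 0.1151, 0.006]
eef_rot: [0.635, 0.773, 0.0, 0.0]
contact_force: [-0.5, 0.2, 0.8]
opening: 1.0
finger_force: 0.0
```

Call:
{"fn": "step_arm", "kwargs": {"increments": [[[0,0,0],[0,0,0]],[[0,0,0],[0,0,0]],[[0,0,0],[0,0,0]],[[0,0,0],[0,0,0]],[[0,0,0],[0,0,0]],[[0,0,0],[0,0,0]],[[0,0,0],[0,0,0]],[[0,0,0],[0,0,0]],[[0,0,0],[0,0,0]],[[0,0,0],[0,0,0]]], "fingers": 0, "grip_force": 12}}

```text
clock: 5.15
tool_pos: [0.4679, 0.1151, 0.0058]
eef_rot: [0.635, 0.773, 0.0, 0.0]
contact_force: [0.3, -0.0, 2.7]
opening: 0.704
finger_force: 12.0
```

Call:
{"fn": "step_arm", "kwargs": {"increments": [[[0,0,1],[0,0,0]],[[0,0,2],[0,0,0]],[[0,0,3],[0,0,0]],[[0,0,3],[0,0,0]],[[0,0,3],[0,0,0]],[[3,0.4,2],[0,0,0]],[[4,0.5,1],[0,0,0]],[[4,0.5,0],[0,0,0]],[[2,0.1,0],[0,0,0]],[[0,0,0],[0,0,0]]]}}

```text
clock: 6.15
tool_pos: [0.6004, 0.1299, 0.1563]
eef_rot: [0.635, 0.772, 0.001, 0.001]
contact_force: [-0.9, -0.2, 0.1]
opening: 0.7
finger_force: 12.0
```

```bash
python3 - <<'E'
from h import *
s=r.get_state(); im,d,c=snap('wrist'); save(im,'w2.png')
s2=r.get_state(); print(s['tool_pos'].round(4),s2['tool_pos'].round(4),s['opening'])
P=cloud(c,d)
for lo,hi,nm in((.068,.08,'rim'),(.03,.055,'body'),(.155,.2,'cap')):
  m=((P[...,2]>lo)&(P[...,2]<hi)).astype(np.uint8)
  n,l,st,ce=cv2.connectedComponentsWithStats(m)
  for k in range(1,n):
    if st[k,4]>150:
        q=P[l==k]; C,R_=cv2.minEnclosingCircle(q[:,:2].astype(np.float32)); print(nm,ce[k].round(),st[k,4],np.round(C,4),round(R_,4),q[:,2].mean().round(4))
E
```

```text
[0.6004 0.1299 0.1563] [0.5979 0.1297 0.1558] 0.6996265813582607
rim [344.  82.] 1480 [0.5996 0.2179] 0.0245 0.0737
rim [479. 138.] 1185 [0.7314 0.1977] 0.0445 0.0752
body [456. 135.] 1217 [0.7188 0.1981] 0.0425 0.0431
body [549. 123.] 263 [0.7603 0.2225] 0.0091 0.0447
body [551. 142.] 280 [0.7688 0.2091] 0.0069 0.0434
body [546. 160.] 287 [0.7708 0.196 ] 0.0064 0.0438
body [537. 175.] 206 [0.7681 0.1831] 0.0046 0.0439
body [522. 189.] 194 [0.7596 0.1698] 0.0079 0.0453
body [439. 268.] 221 [0.7173 0.0867] 0.0102 0.0428
cap [319. 265.] 17361 [0.5991 0.1391] 0.0477 0.1721
```

View pics/w2.png

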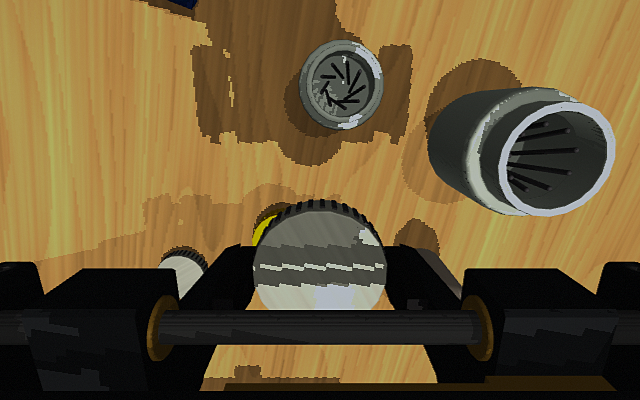

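The jar rim is at (342,85) in the image, which works out to world (0.599, 0.218). The cap is held level at (320,255). Next I move over the jar and lower it.

Call:
{"fn": "step_arm", "kwargs": {"increments": [[[0.1,1.5,0],[0,0,0]],[[0,2.5,0],[0,0,0]],[[0,2.5,0],[0,0,0]],[[0,1.5,0],[0,0,0]],[[0,0.8,-1],[0,0,0]],[[0,0,-2],[0,0,0]],[[0,0,-2],[0,0,0]],[[0,0,-1.5],[0,0,0]],[[0,0,0],[0,0,0]],[[0,0,0],[0,0,0]]]}}

```text
clock: 7.2
tool_pos: [0.5987, 0.2175, 0.0906]
eef_rot: [0.635, 0.772, -0.0, 0.0]
contact_force: [0.4, 0.0, -0.4]
opening: 0.697
finger_force: 12.0
```

```bash
python3 - <<'E'
from h import *
s=r.get_state(); print(s['tool_pos'].round(4),s['contact_force'].round(2))
im,d,c=snap('wrist'); save(im,'w3.png')
im,d,c=snap('scene'); save(im[220:340,320:440].repeat(4,0).repeat(4,1),'s3.png')
E
```

```text
[0.5987 0.2175 0.0906] [ 0.42  0.04 -0.4 ]
```

View pics/w3.png

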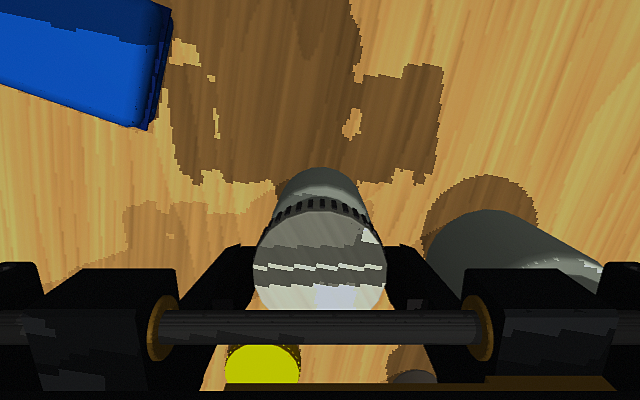

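The jar sits centred under the cap at (320,190). I lower it slowly.

Call:
{"fn": "step_arm", "kwargs": {"increments": [[[0,0,-0.4],[0,0,0]],[[0,0,-0.3],[0,0,0]],[[0,0,-0.2],[0,0,0]],[[0,0,-0.2],[0,0,0]],[[0,0,-0.2],[0,0,0]],[[0,0,-0.2],[0,0,0]],[[0,0,-0.2],[0,0,0]],[[0,0,-0.2],[0,0,0]],[[0,0,0],[0,0,0]],[[0,0,0],[0,0,0]]]}}

```text
clock: 8.3
tool_pos: [0.5988, 0.2181, 0.0717]
eef_rot: [0.635, 0.773, -0.0, -0.0]
contact_force: [-0.4, -0.0, -1.4]
opening: 0.701
finger_force: 12.0
```

Call:
{"fn": "step_arm", "kwargs": {"increments": [[[0,0,-0.1],[0,0,0]],[[0,0,-0.1],[0,0,0]],[[0,0,-0.1],[0,0,0]],[[0,0,-0.1],[0,0,0]],[[0,0,-0.05],[0,0,0]],[[0,0,0],[0,0,0]],[[0,0,0],[0,0,0]],[[0,0,0],[0,0,0]],[[0,0,0],[0,0,0]],[[0,0,0],[0,0,0]]]}}

```text
clock: 9.3
tool_pos: [0.5988, 0.2181, 0.0673]
eef_rot: [0.635, 0.773, 0.0, 0.0]
contact_force: [0.2, -0.1, -0.0]
opening: 0.699
finger_force: 12.0
```

Call:
{"fn": "step_arm", "kwargs": {"increments": [[[0,0,-0.05],[0,0,0]],[[0,0,-0.05],[0,0,0]],[[0,0,0],[0,0,0]],[[0,0,0],[0,0,0]],[[0,0,0],[0,0,0]],[[0,0,0],[0,0,0]],[[0,0,0],[0,0,0]],[[0,0,0],[0,0,0]],[[0,0,0],[0,0,0]],[[0,0,0],[0,0,0]]]}}

```text
clock: 10.3
tool_pos: [0.5989, 0.2181, 0.0668]
eef_rot: [0.635, 0.772, 0.0, 0.0]
contact_force: [-1.9, 0.6, 5.3]
opening: 0.701
finger_force: 12.0
```

It has made contact at 5 N and the expected height, so I release it.

Call:
{"fn": "step_arm", "kwargs": {"increments": [[[0,0,0],[0,0,0]],[[0,0,0],[0,0,0]],[[0,0,0],[0,0,0]],[[0,0,0],[0,0,0]],[[0,0,0],[0,0,0]],[[0,0,0],[0,0,0]],[[0,0,0],[0,0,0]],[[0,0,0],[0,0,0]],[[0,0,0],[0,0,0]],[[0,0,0],[0,0,0]]], "fingers": 1}}

```text
clock: 11.3
tool_pos: [0.5988, 0.2181, 0.0663]
eef_rot: [0.635, 0.773, 0.0, 0.0]
contact_force: [-0.3, -0.0, 0.3]
opening: 1.001
finger_force: 0.0
```

Call:
{"fn": "step_arm", "kwargs": {"increments": [[[0,0,0.5],[0,0,0]],[[0,0,1],[0,0,0]],[[0,0,2],[0,0,0]],[[0,0,3],[0,0,0]],[[0,0,3],[0,0,0]],[[0,0,3],[0,0,0]],[[0,-3,2],[0,0,0]],[[0,-4,0],[0,0,0]],[[0,-4,0],[0,0,0]],[[0,0,0],[0,0,0]]]}}

```text
clock: 12.3
tool_pos: [0.5993, 0.0992, 0.2127]
eef_rot: [0.639, 0.769, -0.002, 0.002]
contact_force: [-0.3, 0.2, -0.2]
opening: 1.001
finger_force: 0.0
```

```bash
python3 - <<'E'
from h import *
s=r.get_state(); print(s['tool_pos'].round(4),s['q'].round(3))
im,d,c=snap('wrist'); save(im,'w4.png'); P=cloud(c,d)
m=((P[...,2]>.072)&(P[...,2]<.086)).astype(np.uint8)
n,l,st,ce=cv2.connectedComponentsWithStats(m)
for k in range(1,n):
    if st[k,4]>150:
        q=P[l==k]; C,R_=cv2.minEnclosingCircle(q[:,:2].astype(np.float32))
        A=np.c_[q[:,:2],np.ones(len(q))]; f=np.linalg.lstsq(A,q[:,2],rcond=None)[0]
        print(ce[k].round(),st[k,4],np.round(C,4),round(R_,4),q[:,2].mean().round(4),f[:2].round(3))
E
```

```text
[0.5993 0.0992 0.2127] [-0.267  0.693  0.041  1.657 -0.029  0.792 -0.03 ]
[347.  45.] 5475 [0.5991 0.2177] 0.0317 0.0791 [-0.001  0.006]
[473. 101.] 2636 [0.7316 0.1971] 0.0445 0.0811 [0.046 0.007]
[537. 106.] 187 [0.7436 0.1987] 0.0273 0.0843 [-0.035 -0.004]
[432. 233.] 608 [0.7146 0.067 ] 0.0226 0.0799 [ 0.121 -0.135]
[244. 384.] 712 [ 0.538  -0.1429] 0.0682 0.0767 [0.003 0.13 ]
```

View pics/w4.png

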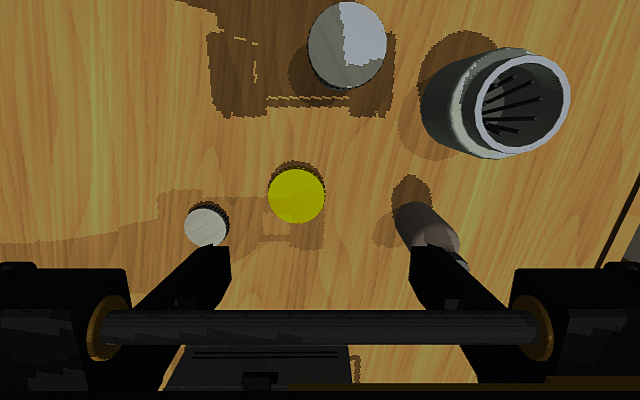

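The cap is seated level: its top is at 0.079 m, centred at (0.599, 0.218), seen at (347,45). Now the lid. I move in front of it and tilt the tool towards the rear.

Call:
{"fn": "step_arm", "kwargs": {"increments": [[[-0.4,-1.3,0],[-3.9,-0.8,0]],[[-0.4,-1.3,0],[-3.9,-0.8,0]],[[-0.4,-1.3,0],[-3.9,-0.8,0]],[[-0.4,-1.3,0],[-3.9,-0.8,0]],[[-0.4,-1.3,0],[-3.9,-0.8,0]],[[-0.4,-1.3,0],[-3.9,-0.8,0]],[[-0.5,-1.3,0],[-3.9,-0.8,0]],[[-0.5,-1.3,0],[-3.9,-0.8,0]],[[-0.5,-1.3,0],[-3.9,-0.8,0]],[[-0.5,-1.3,0],[-3.9,-0.8,0]]], "fingers": 0.6}}

```text
clock: 13.35
tool_pos: [0.5552, -0.0202, 0.2115]
eef_rot: [0.596, 0.727, -0.213, 0.266]
contact_force: [0.6, -0.3, -0.1]
opening: 0.597
finger_force: 0.0
```

```bash
python3 - <<'E'
from h import *
from scipy.spatial.transform import Rotation as R
s=r.get_state(); print(s['tool_pos'].round(4),s['q'].round(3)); print(R.from_quat(s['eef_rot']).as_matrix().round(3))
im,d,c=snap('wrist'); save(im,'w5.png'); P=cloud(c,d); np.savez('/tmp/w5',im=im,P=P)
print(c)
g=im.sum(2)
m=((P[...,2]>.068)&(P[...,2]<.085)&(abs(P[...,0]-.571)<.05)&(abs(P[...,1]+.122)<.03)).astype(np.uint8)
n,l,st,ce=cv2.connectedComponentsWithStats(m)
for k in range(1,n):
    if st[k,4]>30:
        q=P[l==k]; rc=cv2.minAreaRect(q[:,:2].astype(np.float32)); print(ce[k].round(),st[k],np.round(np.r_[rc[0],rc[1],rc[2]],4),q.mean(0).round(4))
E
```

```text
[ 0.5552 -0.0202  0.2115] [-0.772  0.829  0.607  1.928  0.455  0.616 -0.509]
[[-0.148  0.98   0.132]
 [ 0.753  0.198 -0.627]
 [-0.641  0.007 -0.768]]
{'fov_y': 62.65789117397254, 'cx': 319.6463412661719, 'cy': 203.47053531688434, 'R': array([[ 0.98020793,  0.19791551,  0.00467619],
       [ 0.10508922, -0.54019858,  0.83495015],
       [ 0.16777566, -0.81793334, -0.55030572]]), 't': array([-0.5420366 , -0.21711427,  0.16748914])}
[311. 182.] [ 260  169  102   23 1625] [ 0.569  -0.1261  0.1018  0.0249 10.996 ] [ 0.5707 -0.1322  0.0776]
```

View pics/w5.png

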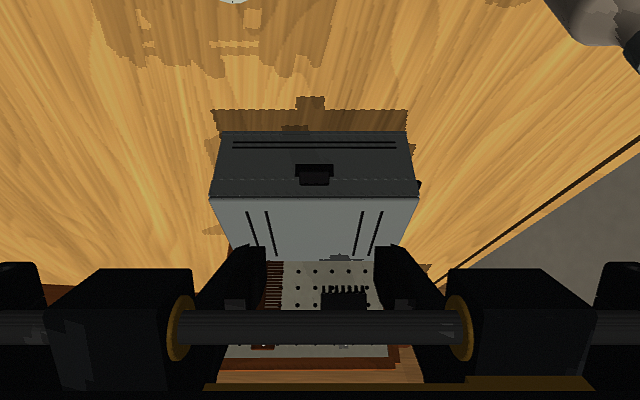

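```bash
python3 - <<'E'
from h import *
P=np.load('/tmp/w5.npz')['P'].reshape(-1,3); im=np.load('/tmp/w5.npz')['im'].reshape(-1,3)
th=np.radians(11); xc=np.array([np.sin(th),-np.cos(th)]); yc=np.array([np.cos(th),np.sin(th)])
C=np.array([.5876,-.208]); a=(P[:,:2]-C)@xc; b=(P[:,:2]-C)@yc; z=P[:,2]
w=(z>.03)&(z<.065)&(abs(b)<.09)&(a<-.05)&(a>-.1); print('wall a',np.percentile(a[w],[5,50,95]))
w=(z>.09)&(z<.1)&(abs(a)<.1)&(abs(b)<.2); print('lid top a,b',np.percentile(a[w],[.5,99.5]),np.percentile(b[w],[.5,99.5]),z[w].mean())
m=(a<-.08)&(a>-.12)&(abs(b)<.05)&(z>.06)&(z<.1); 
print(m.sum(),'tab a',a[m].min(),'b',np.percentile(b[m],[1,50,99]),'z',np.percentile(z[m],[5,50,95]))
for lo in np.arange(-.1,-.07,.003):
    k=(a>lo)&(a<lo+.003)&(abs(b)<.03)&(z>.05)&(z<.1)
    if k.sum(): print(lo.round(3),k.sum(),np.percentile(b[k],[2,98]).round(4),np.percentile(z[k],[5,50,95]).round(4))
E
```

```text
wall a [-0.07448737 -0.07336194 -0.07239037]
lid top a,b [-0.07394899  0.07154969] [-0.1020983   0.10281513] 0.09545347674744854
404 tab a -0.09641385229344775 b [-0.01381134  0.0007139   0.01522731] z [0.07484068 0.07834263 0.07922768]
-0.097 129 [-0.0136  0.0142] [0.0743 0.0766 0.0788]
-0.094 65 [-0.0133  0.0152] [0.0771 0.0785 0.0794]
-0.091 62 [-0.0135  0.0151] [0.0779 0.0786 0.0792]
-0.088 58 [-0.0138  0.0144] [0.0777 0.0785 0.0793]
-0.085 54 [-0.0131  0.0144] [0.078  0.0786 0.0793]
-0.082 55 [-0.0141  0.0145] [0.0778 0.0785 0.079 ]
-0.079 58 [-0.0142  0.0145] [0.0778 0.0786 0.0793]
-0.076 1101 [-0.0292  0.0289] [0.0518 0.0761 0.0925]
-0.073 652 [-0.0289  0.0293] [0.0588 0.0882 0.0956]
```

Call:
{"fn": "step_arm", "kwargs": {"increments": [[[0.2,-1,-1.4],[0,0,0]],[[0.2,-1.4,-2],[0,0,0]],[[0.2,-1.5,-2],[0,0,0]],[[0.2,-1.5,-2],[0,0,0]],[[0.1,-1,-1.5],[0,0,0]],[[0.1,-1,-1.5],[0,0,0]],[[0,0,0],[0,0,0]],[[0,0,0],[0,0,0]],[[0,0,0],[0,0,0]],[[0,0,0],[0,0,0]]]}}

```text
clock: 14.4
tool_pos: [0.5655, -0.0949, 0.1079]
eef_rot: [0.597, 0.727, -0.213, 0.265]
contact_force: [0.3, -0.1, 0.2]
opening: 0.601
finger_force: 0.0
```

Call:
{"fn": "step_arm", "kwargs": {"increments": [[[0.1,-0.5,-0.6],[0,0,0]],[[0.1,-0.5,-0.6],[0,0,0]],[[0.1,-0.5,-0.6],[0,0,0]],[[0.1,-0.5,-0.6],[0,0,0]],[[0.1,-0.5,-0.6],[0,0,0]],[[0.1,-0.3,-0.5],[0,0,0]],[[0.1,-0.2,-0.35],[0,0,0]],[[0,0,0],[0,0,0]],[[0,0,0],[0,0,0]],[[0,0,0],[0,0,0]]]}}

```text
clock: 15.4
tool_pos: [0.5719, -0.1257, 0.0689]
eef_rot: [0.597, 0.726, -0.214, 0.265]
contact_force: [-0.7, -0.3, 0.4]
opening: 0.599
finger_force: 0.0
```

Call:
{"fn": "step_arm", "kwargs": {"increments": [[[0,0,0],[0,0,0]],[[0,0,0],[0,0,0]],[[0,0,0],[0,0,0]],[[0,0,0],[0,0,0]],[[0,0,0],[0,0,0]],[[0,0,0],[0,0,0]],[[0,0,0],[0,0,0]],[[0,0,0],[0,0,0]],[[0,0,0],[0,0,0]],[[0,0,0],[0,0,0]]], "fingers": 0, "grip_force": 12}}

```text
clock: 16.4
tool_pos: [0.5718, -0.1259, 0.0688]
eef_rot: [0.597, 0.726, -0.214, 0.265]
contact_force: [0.3, 1.6, 3.3]
opening: 0.339
finger_force: 12.0
```

```bash
python3 - <<'E'
import numpy as np
xc=np.array([.1908,-.9816,0]);Z=np.array([0,0,1.])
def tcp(th,tau):
    th,tau=np.radians([th,tau]); r0=np.hypot(.165,.005);al=np.arctan2(.005,.165)+th
    return -r0*np.cos(al)*xc+r0*np.sin(al)*Z+.008*(-np.cos(tau)*Z+np.sin(tau)*xc)
T=np.array([tcp(2*i,40-4/3*i) for i in range(31)])*100
print(np.diff(T,axis=0).round(2).tolist())
E
```

```text
[[0.0, -0.01, 0.56], [0.01, -0.03, 0.56], [0.01, -0.05, 0.56], [0.01, -0.07, 0.56], [0.02, -0.09, 0.56], [0.02, -0.11, 0.55], [0.02, -0.13, 0.55], [0.03, -0.15, 0.54], [0.03, -0.17, 0.54], [0.04, -0.18, 0.53], [0.04, -0.2, 0.52], [0.04, -0.22, 0.52], [0.05, -0.24, 0.51], [0.05, -0.25, 0.5], [0.05, -0.27, 0.49], [0.06, -0.29, 0.48], [0.06, -0.3, 0.47], [0.06, -0.32, 0.46], [0.07, -0.34, 0.44], [0.07, -0.35, 0.43], [0.07, -0.37, 0.42], [0.07, -0.38, 0.41], [0.08, -0.39, 0.39], [0.08, -0.41, 0.38], [0.08, -0.42, 0.36], [0.08, -0.43, 0.35], [0.09, -0.44, 0.33], [0.09, -0.45, 0.31], [0.09, -0.47, 0.3], [0.09, -0.48, 0.28]]
```

Call:
{"fn": "step_arm", "kwargs": {"increments": [[[0,0,0.56],[1.3,0.25,0]],[[0,0,0.56],[1.3,0.25,0]],[[0,-0.05,0.56],[1.3,0.25,0]],[[0,-0.05,0.56],[1.3,0.25,0]],[[0,-0.1,0.56],[1.3,0.25,0]],[[0,-0.1,0.55],[1.3,0.25,0]],[[0,-0.15,0.55],[1.3,0.25,0]],[[0.05,-0.15,0.55],[1.3,0.25,0]],[[0.05,-0.2,0.55],[1.3,0.25,0]],[[0.05,-0.2,0.55],[1.3,0.25,0]]]}}

```text
clock: 17.4
tool_pos: [0.5737, -0.1357, 0.125]
eef_rot: [0.618, 0.752, -0.142, 0.179]
contact_force: [1.9, -2.0, -3.1]
opening: 0.339
finger_force: 12.0
```

Forces are small and the grip is holding, so I continue along the arc.

Call:
{"fn": "step_arm", "kwargs": {"increments": [[[0.05,-0.2,0.5],[1.3,0.25,0]],[[0.05,-0.2,0.5],[1.3,0.25,0]],[[0.05,-0.25,0.5],[1.3,0.25,0]],[[0.05,-0.25,0.5],[1.3,0.25,0]],[[0.05,-0.25,0.5],[1.3,0.25,0]],[[0.05,-0.3,0.5],[1.3,0.25,0]],[[0.05,-0.3,0.5],[1.3,0.25,0]],[[0.05,-0.3,0.45],[1.3,0.25,0]],[[0.05,-0.35,0.45],[1.3,0.25,0]],[[0.05,-0.35,0.45],[1.3,0.25,0]]]}}

```text
clock: 18.4
tool_pos: [0.5792, -0.1643, 0.1737]
eef_rot: [0.631, 0.767, -0.07, 0.093]
contact_force: [4.7, -3.5, -4.9]
opening: 0.336
finger_force: 12.0
```

Call:
{"fn": "step_arm", "kwargs": {"increments": [[[0.1,-0.35,0.4],[1.3,0.25,0]],[[0.1,-0.4,0.4],[1.3,0.25,0]],[[0.1,-0.4,0.4],[1.3,0.25,0]],[[0.1,-0.4,0.35],[1.3,0.25,0]],[[0.1,-0.4,0.35],[1.3,0.25,0]],[[0.1,-0.45,0.35],[1.3,0.25,0]],[[0.1,-0.45,0.35],[1.3,0.25,0]],[[0.1,-0.45,0.3],[1.3,0.25,0]],[[0.1,-0.45,0.3],[1.3,0.25,0]],[[0.1,-0.45,0.3],[1.3,0.25,0]]]}}

```text
clock: 19.4
tool_pos: [0.5873, -0.2058, 0.208]
eef_rot: [0.636, 0.772, 0.003, 0.002]
contact_force: [0.1, -0.9, -3.3]
opening: 0.336
finger_force: 12.0
```

Call:
{"fn": "step_arm", "kwargs": {"increments": [[[0,0,0],[0,0,0]],[[0,0,0],[0,0,0]],[[0,0,0],[0,0,0]],[[0,0,0],[0,0,0]],[[0,0,0],[0,0,0]],[[0,0,0],[0,0,0]],[[0,0,0],[0,0,0]],[[0,0,0],[0,0,0]],[[0,0,0],[0,0,0]],[[0,0,0],[0,0,0]]]}}

```text
clock: 20.4
tool_pos: [0.5873, -0.2052, 0.2076]
eef_rot: [0.636, 0.772, 0.002, 0.002]
contact_force: [-5.6, -0.2, 3.5]
opening: 0.335
finger_force: 12.0
```

```bash
python3 - <<'E'
from h import *
from scipy.spatial.transform import Rotation as R
s=r.get_state(); tz=R.from_quat(s['eef_rot']).as_matrix()[:,2]
G=s['tool_pos']-.008*tz
xc=np.array([.1908,-.9816]); H=np.array([.5876,-.208])+.0755*xc
h=-(G[:2]-H)@xc; v=G[2]-.0705; print(s['tool_pos'].round(4),tz.round(3),s['contact_force'].round(1),'theta',np.degrees(np.arctan2(v,h))-1.7,np.hypot(h,v))
im,d,c=snap('scene'); save(im[60:340,160:440].repeat(2,0).repeat(2,1),'s6.png')
P=cloud(c,d); Q=P.reshape(-1,3)
a=(Q[:,:2]-H)@xc; b=(Q[:,:2]-H)@np.array([.9816,.1908]); 
m=(a<-.02)&(a>-.075)&(abs(b)<.1)&(abs(b)>.06)&(Q[:,2]>.11)&(Q[:,2]<.2); print(m.sum())
f=np.polyfit(-a[m],Q[m,2],1); print('plane deg',np.degrees(np.arctan(f[0])))
im,d,c=snap('top'); save(im,'t6.png'); P=cloud(c,d); m=((P[...,2]>.072)&(P[...,2]<.09)&(np.hypot(P[...,0]-.599,P[...,1]-.218)<.05)); print(P[m].mean(0).round(4),m.sum())
E
```

```text
[ 0.5873 -0.2052  0.2076] [ 0.006  0.    -1.   ] [-5.6 -0.2  3.5] theta 59.95089886342358 0.16485295939676978
34
plane deg 58.43574594459029
[0.5976 0.2183 0.0784] 418
```

View pics/s6.png

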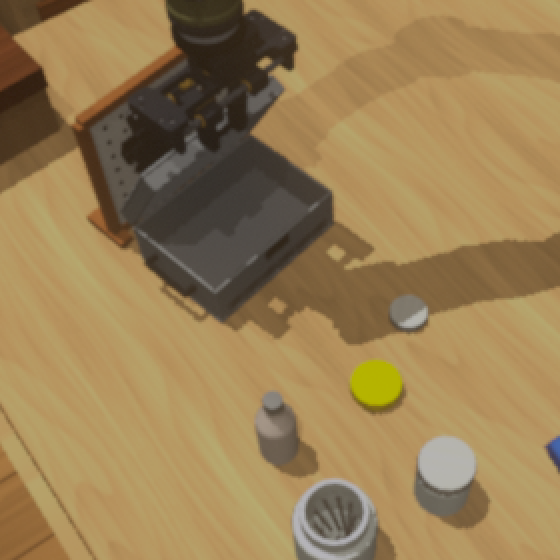

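The lid is held open at about 60° and the jar at (445,475) is capped, with the other things untouched. I hand the job in.

```bash
python3 -c "
from plant import r
print(r.finish_job())"
```

```text
the job is handed in; nothing more can be done
None
```

I set the cap level on the small jar and handed the job in with the gripper still holding the case lid open at about 60 degrees; the hand-in gave no verdict.

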